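Load two dressing stones into a sprung feed magazine

TASK

Pull the feed magazine's sprung follower back by its black handle until you feel the rubber stop, without forcing it, and ease it into the side notch so that it stays back by itself. Set the two full-length flat dressing stones upright in the track, then unhook the handle and ease the follower forward, never letting it snap, until it holds both stones tight together against the end stop. The stones are brittle, so set them down gently; leave the worn stub, the round stone and everything else on the bench where they are.

Things in the scene. Friction and masses are not known exactly. Their poses are not given: they have to be found in the camera images.
- magazine: Feed magazine: aluminium base 220 x 75 x 10 mm, fixed to the bench, with an open-topped steel track along its x axis. Origin: centre of its underside; +x runs along the track to the end stop, z up. Track floor at height 14 mm, 33 mm wide between walls 4 mm thick that rise to 30 mm, with flared lips up to 34 mm (|y| to 23 mm) where the stones go (x = 28 to 88 mm).
- end_stop (a point): Foot of the end stop's inner face, on the track floor's centre line: magazine x = +80 mm, height 14 mm. The end stop is 41 mm wide, 12 mm thick, its top at height 40 mm. The brass follower faces it (30 mm wide, top at height 38 mm), its face at magazine x = 76 mm minus the follower joint's value. The stones go between them.
- slot (a point): Where the handle's stem starts, on the centre line of the steel gate plate (magazine x = 0, height 43 mm). The gate (|y| to 32 mm, top 49 mm, never ahead of magazine x = 28 mm) has an L-shaped slot for the 10 mm stem: straight along x at y = 0 with 1.5 mm play each side, and at its rear (-x) end a side notch towards +y, 15 mm wide along x.
- follower (a joint): Travel of follower and handle along the magazine's -x, m: 0 = forward, grows as pulled back (0.080 at most). Spring: 4 N at 0, plus 80 N/m; moving mass 0.28 kg, it snaps if let go. The gate is adjustable, its setting not measured: the stem meets a rubber buffer (about 10 N/mm; over 22 N is forcing it) anywhere from 0.046 to 0.070. With two stones tight at the end stop it reads 0.028.
- side (a joint): Sideways travel of the handle along the magazine's +y, m: 0 = in the straight slot, 0.014 = fully in the notch; no spring, about 1 N friction. It can go sideways only within the last 5 mm before the buffer; once in the notch, the stem comes to rest on the square steel lip 5 mm forward of first touching the buffer, and the follower's spring keeps it there.
- handle: Black plastic handle block on a 10 mm steel stem, riding on the follower: 18 mm along the magazine's x, 24 mm along its y, from 70 to 100 mm above the magazine's underside. Origin: on the stem's axis, at the level of the magazine's underside; axes parallel to the magazine's. At follower = 0 and side = 0 it coincides with the magazine's origin.
- handle_grip (a point): Point to grasp on the handle: on its axis, 88 mm above the bench.
- stone_a: Full-length flat dressing stone, grey block 16 mm (x) x 30 mm (y) x 60 mm (z), 70 g, standing upright on the wooden board. Origin: centre of its underside. In the track its 16 mm runs along the track.
- stone_b: The second full-length flat dressing stone, the same as stone_a; the two are interchangeable.
- board: Wooden board 150 x 210 x 12 mm lying on the bench, fixed, on which the stones stand about 66 mm apart along its x and 110 mm along its y. Origin: centre of its underside.
- stub: Worn stub of a dressing stone, the same 16 x 30 mm section but only 26 mm tall, on the board; leave it. Origin: centre of its underside.
- round_stone: Round stone, 26 mm in diameter, 60 mm tall, upright on the board; leave it. Origin: centre of its underside.
- tumbler: Glass tumbler 72 mm wide, 100 mm tall, near the far edge; leave it. Origin: centre of its underside.
- jar: Closed jar 60 mm wide, 75 mm tall, near the far edge on the right; leave it. Origin: centre of its underside.
- brush: Brush lying on the bench near the robot; leave it.
- wrench: Wrench lying far left; leave it.
- screwdriver: Screwdriver lying far right; leave it.

How it is judged:
By the outcome, as a careful person would: the job done as asked, in the order asked, and still so for the second after the job is handed in, with the robot touching nothing.
It also fails if it takes over 72 s, if anything falls off the work surface, if the arm or the gripper's body presses on something with over 40 N, if the wrist force passes 120 N, or if a joint passes its speed limit or range.

ROBOT

A 7-joint arm with a two-finger parallel gripper is mounted at the origin on the work surface. World frame = base frame: x ahead of the robot, y to its left, z up, the work surface at z = 0. Lengths are in m, angles in rad, forces in N, time in s.
With the tool pointing down it reaches from about 0.4 to 0.85 m from the base axis. Payload 10.4 kg.
Tool frame: the origin (TCP) lies at the very end of the fingers, on their centre line; the grasp point (between the pads) lies 19 mm behind it; x points along the fingers, y is the direction in which the jaws open and shut, and the axes are right-handed (so a half turn about x gives the same grasp; the last joint's range is limited). The gripper opens to 85 mm and grips with 20 to 120 N. Pads are 22 mm wide; open, the fingers measure 114 mm over their backs; the gripper's body (76 mm by 85 mm) begins 54 mm behind the grasp point. The pads swing forward as they close: fully open they stand 13 mm farther back than shut.
Start: joints at [1.227, 0.332, -0.065, 1.46, 0.022, 1.35, -0.088], TCP at [0.197, -0.593, 0.202] pointing down, gripper open.
Joint ranges: [-2.6, 2.6], [-0.5, 2.12], [-1.47, 1.34], [0.16, 2.42], [-1.27, 4.41], [0.06, 2.06], [-2.6, 2.6]. Speed limits (rad/s): [2.22, 2.22, 2.79, 2.79, 3.14, 3.14, 3.14].

INTERFACE

Orientations are given as a unit quaternion [x, y, z, w].
In Python, from workcell import monitor, camera, ticket, regions_of gives the robot as it stands.
- The arm moves only by the tool step_arm, never from a script. Its argument "increments" is a list of rows, each a list of 5 numbers: the finger opening in m, from 0 to 0.0854, then the shift along the world's x, y, z in m, then the turn about the world's z in rad. A call has 1 to 12 rows; each row shifts and turns the commanded pose from where the row before left it; what a row does not reach is not made up. A row lasts 1/12 s, in which the tool goes at most 41.7 mm and 7.16 degrees, less where a joint would pass 70% of its speed; a pose out of reach is approached as far as the arm can. A call with a gripper value outside its range is refused whole. The fingers move at their own pace and stop on an object; "force" is the grip in N (left out, the last holds). Time passes only in rows, so rows that do not move let the fingers close. It gives the time, the measured TCP pose, the force and the opening at its end, in the units of the state.
- monitor.get_obs(): the state, without advancing time (a new reading comes with each control period).
- camera(name): name is "scene" or "top" or "wrist"; returns a dict with "color" (400x640x3 uint8, red, green, blue), "range_z" (400x640 float32, m along the optical axis (not along the pixel's ray), 0 where there is no reading), "fx", "fy", "cx", "cy" (pixels), "k1" (the pictures are not rectified: a ray, as slopes to the right and down, at radius r is drawn at 1 + k1 r^2 times it, then the intrinsics apply), "cam_to_world" (4x4, takes a point from camera to world coordinates). Camera axes: x right, y up, looking along -z (the intrinsics and any distortion apply to the point x, -y, -z); pixel columns grow to the right and rows downward; lengths in m; the calibration is good to about 2 mm. A picture is of the moment at which its call begins.
- ticket.hand_in(): hands the job in, once; it reports no verdict.
Trained networks look in a picture, given as the dict that the camera call returned (one of the last four; its "shot" number tells which), for a name from the list of things; names that differ only in an ending like _2 or _b are one class to them, and where a whole thing is asked for, a point or a joint stands for the part that bears it (a point fixed in the world has none). Each returns a list of dicts, best first, with "p" (0 to 1); they miss things now and then, are a little off and sometimes report something else, mostly with a low value. They report only what shows in the picture. A call takes as long as a camera call.
- regions_of(picture, query): "region" (400x640 bool, what is visible of it) and "centre" ([row, column] in pixels, amid what is visible of it).
The state is a dict: "clock": time; "joint_pos": joint angles; "joint_velocities": joint speeds; "tau": joint torques, N m; "position": TCP position; "ee_rot": TCP orientation; "ft_force": force on the tool from outside, world axes, zero at the start; "torque": the same for the moment, N m; "grip_width": opening from 0.0 (shut) to 1.0 (fully open).
Only numpy, scipy, OpenCV 4.12 (cv2) and the standard library are available. Lean on these libraries where they do the work, as an engineer would, in place of code of your own. Each camera call takes 0.05 s, during which the arm holds its last target. There are 200 camera calls.

## Working session

There is one attempt and no reset: what is moved stays moved. The work goes in short steps, Python scripts to look and compute and a tool call to move; the robot and the scene stay as the last step left them, time stands still between calls to the robot, and variables do not carry over. Pictures are saved under pics/ and viewed, about 8 in all and at most 12, crops included, and the job is handed in when it is done.

Besides the shell and the picture viewer there is one more tool, called as name(argument=value, ...), one argument or row to a line, values as JSON. step_arm: Moves the arm, as the interface text tells. Its arguments: {"type":"object","properties":{"increments":{"type":"array"},"force":{"type":"number"}},"required":["increments"]}

```bash
mkdir -p pics; ls; cat > h.py <<'E'
import numpy as np, cv2
from workcell import monitor, camera, ticket, regions_of
def cloud(p):
    h,w=p["range_z"].shape
    u,v=np.meshgrid(np.arange(w),np.arange(h))
    K=np.array([[p["fx"],0,p["cx"]],[0,p["fy"],p["cy"]],[0,0,1.]])
    pts=np.stack([u,v],-1).reshape(-1,1,2).astype(float)
    n=cv2.undistortPoints(pts,K,np.array([p["k1"],0,0,0.])).reshape(h,w,2)
    z=p["range_z"]; c=np.stack([n[...,0]*z,-n[...,1]*z,-z,np.ones_like(z)],-1)
    P=(c@np.array(p["cam_to_world"]).T)[...,:3]; P[z<=0]=np.nan
    return P
def save(p,name,crop=None,s=1):
    im=p["color"][...,::-1]
    if crop: im=im[crop[0]:crop[1],crop[2]:crop[3]]
    cv2.imwrite("pics/"+name,cv2.resize(im,None,fx=s,fy=s))
def rect(P,m,z0,z1):
    q=P[m]; q=q[(q[:,2]>z0)&(q[:,2]<z1)]
    if len(q)<5: return None
    (c,s,a)=cv2.minAreaRect((q[:,:2]*1000).astype(np.float32))
    return np.round(c,1),np.round(s,1),round(a,1),round(float(np.median(q[:,2]))*1000,1),len(q)
E
python3 - <<'E'
from h import *
print({k:np.round(v,3) if isinstance(v,(list,float,np.ndarray)) else v for k,v in monitor.get_obs().items()})
for n in("top","scene"):
    p=camera(n); save(p,n+"0.png"); P=cloud(p)
    for q in["magazine","handle","stone_a","board","stub","round_stone","tumbler","jar"]:
        for r in regions_of(p,q)[:3]:
            m=r["region"]; X=P[m]; X=X[~np.isnan(X[:,0])]
            zt=np.percentile(X[:,2],98) if len(X) else 0
            print(n,q,round(r["p"],2),np.round(r["centre"]),m.sum(),"ztop",round(zt*1000,1),rect(P,m,zt-.006,zt+.006))
E
```

```text
pics
{'clock': np.float64(0.0), 'joint_pos': array([ 1.227,  0.333, -0.065,  1.461,  0.022,  1.35 , -0.088]), 'joint_velocities': array([ 0.   , -0.   ,  0.001,  0.   , -0.001,  0.001,  0.001]), 'tau': array([-0.0000e+00, -6.2543e+01,  4.9000e-02, -3.9161e+01,  1.6000e-02,
        1.0000e-02, -0.0000e+00]), 'position': array([ 0.197, -0.593,  0.202]), 'ee_rot': array([-0.698, -0.113,  0.698, -0.112]), 'ft_force': array([ 0.583,  0.813, -0.247]), 'torque': array([-0.024,  0.004, -0.037]), 'grip_width': np.float64(1.001)}
top handle 0.44 [195. 388.] 67 ztop 102.7 (array([ 572.4, -189. ]), array([19.6, 16.1]), 82.6, 99.5, 49)
top stone_a 0.72 [197. 391.] 74 ztop 102.7 (array([ 572.8, -189.9]), array([15.9, 23. ]), 0.9, 99.5, 57)
top stone_a 0.66 [201. 382.] 2221 ztop 98.4 (array([ 572. , -190.2]), array([23. , 18.1]), 88.1, 98.9, 70)
top stone_a 0.65 [196. 224.] 125 ztop 74.4 (array([579.5, 240.1]), array([30.7, 13.5]), 88.9, 72.4, 63)
top board 0.8 [214. 247.] 3898 ztop 16.0 (array([535.5, 196.8]), array([211.2, 150.1]), 79.7, 12.2, 3106)
top stub 0.69 [113. 321.] 727 ztop 101.4 (array
[... 630 characters left out ...]
ay([ 574.1, -188.1]), array([22.8, 17.2]), 83.1, 98.4, 43)
scene handle 0.66 [167. 274.] 131 ztop 101.4 (array([ 573.7, -189.1]), array([23.4, 18.2]), 81.3, 98.8, 46)
scene stone_a 0.81 [241. 428.] 203 ztop 74.0 (array([514.5, 254.2]), array([17. , 28.4]), 4.6, 70.9, 60)
scene stone_a 0.49 [256. 411.] 217 ztop 74.7 (array([580.4, 240.7]), array([29.5, 16.9]), 83.7, 71.3, 61)
scene round_stone 0.73 [218. 398.] 200 ztop 75.0 (array([491.4, 146.6]), array([23.2, 23.7]), 21.4, 71.8, 57)
scene tumbler 0.78 [265. 278.] 1068 ztop 100.8 (array([800.1, -15. ]), array([71.3, 67.7]), 37.5, 98.6, 180)
scene jar 0.61 [308. 496.] 664 ztop 11.1 (array([560.4, 462.6]), array([179.1,  38.1]), 15.7, 7.2, 428)
```

```bash
python3 - <<'E'
import cv2,numpy as np
a=cv2.imread("pics/top0.png")[140:260,180:460]; b=cv2.imread("pics/scene0.png")[130:290,220:480]
a=cv2.resize(a,(700,300),interpolation=cv2.INTER_CUBIC); b=cv2.resize(b,(488,300),interpolation=cv2.INTER_CUBIC)
o=np.zeros((600,700,3),np.uint8); o[:300]=a; o[300:,:488]=b; cv2.imwrite("pics/c0.png",o)
E
```

```text
(no output)
```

View pics/c0.png

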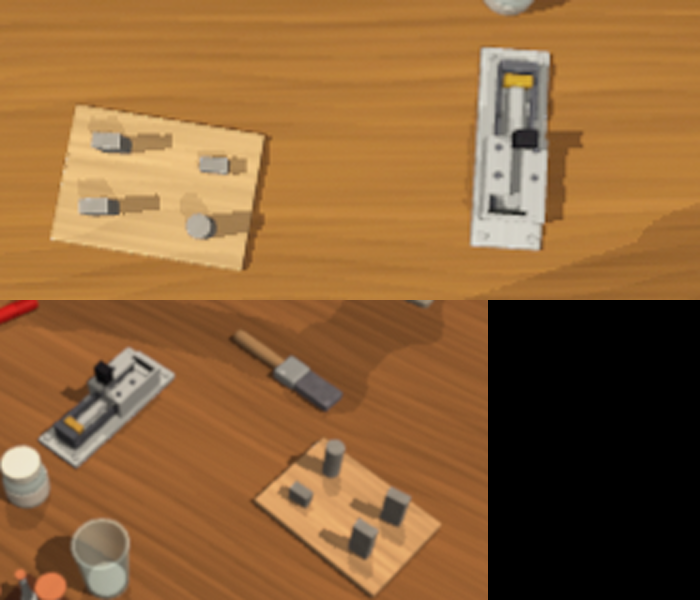

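step_arm(
  increments=[
    [0.085,0.026,0.033,0.01,-0.03],
    [0.085,0.026,0.033,0.01,-0.03],
    [0.085,0.026,0.033,0.01,-0.03],
    [0.085,0.026,0.033,0.01,-0.03],
    [0.085,0.026,0.033,0.005,-0.03],
    [0.085,0.026,0.033,0,-0.03],
    [0.085,0.026,0.033,0,-0.03],
    [0.085,0.026,0.033,0,-0.03],
    [0.085,0.026,0.033,0,-0.03],
    [0.085,0.026,0.033,0,-0.03],
    [0.085,0.026,0.033,0,-0.03],
    [0.085,0.026,0.033,0,-0.03],
  ],
)

```text
clock: 1.9
position: [0.5045, -0.2025, 0.2462]
ee_rot: [0.707, -0.015, -0.707, -0.014]
ft_force: [0.0, -0.7, 0.5]
grip_width: 0.993
```

```bash
python3 - <<'E'
from h import *
o=monitor.get_obs(); print(o["clock"],np.round(o["position"],4),np.round(o["ee_rot"],3),np.round(o["joint_pos"],2))
p=camera("wrist"); save(p,"w0.png"); P=cloud(p); np.savez("w0.npz",P=P,c=p["color"]); print(np.round(p["cam_to_world"],3).tolist())
for q in["magazine","handle"]:
    for r in regions_of(p,q)[:2]:
        m=r["region"]; zt=np.nanpercentile(P[m][:,2],98)
        print(q,round(r["p"],2),np.round(r["centre"]),m.sum(),zt,rect(P,m,zt-.006,zt+.006))
for lo,hi in((.006,.0125),(.046,.052),(.096,.104)):
    m=(P[...,1]<-.1)&(P[...,0]<.72)
    print(lo,rect(P,m,lo,hi))
E
```

```text
1.9 [ 0.5045 -0.2025  0.2462] [ 0.707 -0.015 -0.707 -0.014] [ 0.66  0.16 -0.41  1.59  0.06  1.4  -1.36]
[[-0.041, 0.945, 0.323, 0.589], [-0.999, -0.039, -0.013, -0.206], [0.0, -0.323, 0.946, 0.417], [0.0, 0.0, 0.0, 1.0]]
magazine 0.7 [ 74. 306.] 1593 0.10030380203198735 (array([ 572.6, -190.9]), array([24., 18.]), 85.8, 99.3, 501)
magazine 0.61 [ 89. 309.] 12194 0.09927025560146838 (array([ 572.6, -190.9]), array([24., 18.]), 85.8, 99.3, 505)
handle 0.82 [106. 302.] 451 0.10070315992419297 (array([ 572.4, -191.4]), array([22.8, 17.3]), 87.0, 99.3, 449)
0.006 (array([ 497.6, -299.2]), array([337. , 381.1]), 79.2, 9.5, 4325)
0.046 (array([ 534.3, -186.9]), array([65.8, 88.4]), 84.9, 46.5, 1040)
0.096 (array([ 572.6, -190.9]), array([24., 18.]), 85.8, 99.3, 503)
```

View pics/w0.png

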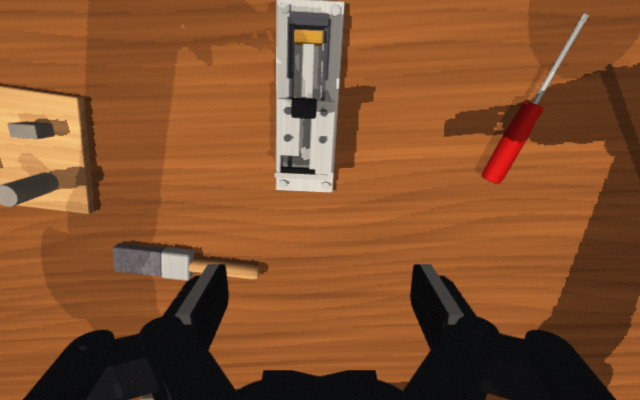

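```bash
python3 - <<'E'
from h import *
d=np.load("w0.npz"); P=d["P"]
box=(P[...,0]>.44)&(P[...,0]<.70)&(P[...,1]>-.25)&(P[...,1]<-.13)
for lo,hi in((.0055,.0125),(.044,.052)):
    m=box&(P[...,2]>lo)&(P[...,2]<hi); m=cv2.morphologyEx(m.astype(np.uint8),cv2.MORPH_OPEN,np.ones((3,3)))>0
    print(lo,rect(P,m,lo,hi))
    q=P[m]
    # centre line slope of outer edges by bins of x
    xs=np.arange(q[:,0].min()+.006,q[:,0].max()-.006,.01); E=[]
    for x in xs:
        s=q[abs(q[:,0]-x)<.005][:,1]
        if len(s)>5: E.append((x,s.min(),s.max()))
    E=np.array(E); print(np.round(E*1000,1).tolist()); print("L/R slopes",[np.degrees(np.polyfit(E[:,0],E[:,k],1)[0]) for k in(1,2)])
import cv2 as c
im=c.resize(d["c"][0:195,260:360][...,::-1],None,fx=4,fy=3,interpolation=c.INTER_CUBIC); c.imwrite("pics/w0c.png",im[300:])
# gate row: print z profile
pr=P[150:178:2,285:318:2]; print(np.round(np.nan_to_num(pr[...,2])*1000).astype(int)); print(np.round(pr[:,8,0]*1000))
E
```

```text
0.0055 (array([ 572.9, -191.1]), array([ 75.5, 220.2]), 85.1, 9.3, 3703)
[[466.2, -218.5, -144.8], [476.2, -220.1, -144.8], [486.2, -220.3, -145.6], [496.2, -221.9, -157.5], [506.2, -222.2, -157.8], [516.2, -223.8, -158.5], [526.2, -224.0, -221.2], [536.2, -225.4, -221.4], [546.2, -225.7, -222.9], [556.2, -227.2, -224.5], [566.2, -228.7, -224.7], [576.2, -228.8, -161.6], [586.2, -230.2, -154.3], [596.2, -230.3, -155.1], [606.2, -231.8, -155.8], [616.2, -231.9, -156.7], [626.2, -233.3, -157.6], [636.2, -234.6, -158.4], [646.2, -234.7, -159.4], [656.2, -236.0, -160.3], [666.2, -237.3, -161.2], [676.2, -237.5, -162.0]]
L/R slopes [np.float64(-5.161940278180215), np.float64(2.2750282814892513)]
0.044 (array([ 534.5, -187.1]), array([65.8, 89.1]), 84.3, 45.6, 3027)
[[494.0, -215.5, -150.4], [504.0, -217.0, -150.5], [514.0, -218.5, -153.8], [524.0, -218.8, -154.3], [534.0, -220.2, -154.4], [544.0, -220.5, -155.3], [554.0, -221.8, -156.2], [564.0, -222.1, -156.9], [574.0, -222.2, -158.8]]
L/R slopes [np.float64(-4.805436315872271), np.float64(-5.582909183605555)]
[[45 46 46 47 46 45 45 43 13 14 13 13 14 46 46 45 46]
 [46 44 46 46 45 45 45 41 14 14 14 15 13 46 46 46 43]
 [45 46 44 45 45 45 46 41 12 14 14 13 13 45 45 45 44]
 [ 9  9 29 29 13 13 14 13 14 14 13 14 13 46 45 46 44]
 [10  8 30 30 14 13 15 13 13 14 13 13 13 46 46 46 46]
 [ 9  9 28 30 13 13 15 14 13 14  0 13 14 45 44 45 45]
 [10 10 30 28 14 14 12 14 13 14 14 13 13 45 45 46 45]
 [10 10 30 29 13 13 14 13 12 13 15 12 15 45 46 44 47]
 [ 8 10 29 29 13 13 13 14 13 14 14 14 13 44 45 47 45]
 [47 47 47 47 45 45 45 45 43 43 42 42 42 46 46  0 45]
 [47 46 47 47 45 46 48 46 47 47 48 46 46 47 46 47 45]
 [46 46 47 47 46 48 47 48 46 47 48 46 46 46 46 48 44]
 [48 45 47 46 47 46 47 46  0 47 46 46 47 47 47 47 44]
 [46 47 47 46 46 45 46 46 44 45 47 47 48 47 47 46 46]]
[518. 516. 513. 511. 508. 506. 503. 500. 498. 502. 501. 498.  nan 493.]
```

View pics/w0c.png

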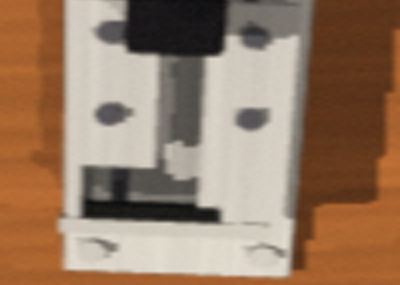

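```bash
cat >> h.py <<'E'
YAW=np.radians(-4.95); O=np.array([.5728,-.1911])
R2=np.array([[np.cos(YAW),-np.sin(YAW)],[np.sin(YAW),np.cos(YAW)]])
def tomag(P): Q=P.copy(); Q[...,:2]=(P[...,:2]-O)@R2; return Q
def towld(x,y): return O+R2@np.array([x,y])
def rel(x,y,z):
    o=monitor.get_obs(); t=np.r_[towld(x,y),z]; return np.round((t-np.array(o["position"]))*1000,1)
def jaw():
    from scipy.spatial.transform import Rotation as R
    y=R.from_quat(monitor.get_obs()["ee_rot"]).as_matrix()[:,1]; return np.arctan2(y[1],y[0])
E
python3 - <<'E'
from h import *
P=tomag(np.load("w0.npz")["P"])
print(np.round(P[144:172,289:297:2]*1000,0)[...,[0,2]].reshape(28,-1).astype(int))
m=(P[...,2]>.0425)&(P[...,2]<.052)&(abs(P[...,1])<.03)
for y in(-10,0,7,14): 
    s=P[m&(abs(P[...,1]*1000-y)<2)][:,0]*1000; s=np.sort(s[s<-20]); print(y,s[np.r_[True,np.diff(s)>4]].round(1),s[np.r_[np.diff(s)>4,True]].round(1))
print(rel(0,0,.071),jaw(),towld(0.0719,0),towld(0.053,0))
E
```

```text
[[-43  46 -43  46 -43  46 -43  46]
 [-44  44 -44  45 -44  45 -44  45]
 [-45  46 -45  46 -45  44 -45  45]
 [-47  45 -46  45 -46  44 -46  45]
 [-48  46 -47  46 -47  46 -47  46]
 [-49  46 -49  45 -48  47 -48  46]
 [-50  46 -50  47 -50  46 -50  45]
 [-51  45 -51  45 -51  46 -51  44]
 [-52  46 -52  46 -52  45 -52  45]
 [-53  46 -53  46 -53  46 -53  45]
 [-55  44 -55  45 -54  45 -54  45]
 [-56  46 -56  45 -56  45 -56  45]
 [-60  29 -60  29 -63  13 -63  13]
 [-61  30 -61  30 -64  14 -64  15]
 [-63  30 -62  30 -66  14 -66  13]
 [-64  30 -64  30 -67  13 -67  12]
 [-65  28 -65  30 -68  13 -68  13]
 [-66  30 -66  30 -70  13 -69  13]
 [-67  30 -68  28 -71  14 -70  14]
 [-69  30 -69  29 -72  13 -72  13]
 [-70  30 -70  29 -73  13 -73  13]
 [-71  29 -71  29 -75  13 -75  13]
 [-73  29 -72  29 -76  13 -76  13]
 [-71  42 -71  41 -71  41 -71  39]
 [-71  47 -71  47 -71  45 -71  45]
 [-72  47 -72  46 -72  47 -72  46]
 [-73  47 -73  47 -73  45 -73  46]
 [-75  46 -74  46 -74  46 -74  46]]
-10 [-82.1] [-20.3]
0 [-82.3] [-70.9]
7 [-82.7 -55.3] [-70.7 -20.1]
14 [-82.9 -55.7] [-70.7 -20.4]
[  67.4    9.3 -174.9] -1.6036768328964741 [ 0.64443184 -0.19730399] [ 0.62560233 -0.19567318]
```

step_arm(
  increments=[
    [0.085,0.022,0.003,-0.02,-0.018],
    [0.085,0.022,0.003,-0.025,-0.018],
    [0.085,0.0234,0.0033,-0.03,-0.017],
    [0.085,0,0,-0.03,0],
    [0.06,0,0,-0.03,0],
    [0.05,0,0,-0.025,0],
    [0.045,0,0,-0.015,0],
    [0.04,0,0,0,0],
  ],
)

```text
clock: 2.72
position: [0.5681, -0.1956, 0.067]
ee_rot: [-0.704, 0.033, 0.708, 0.033]
ft_force: [-0.4, -0.1, 0.4]
grip_width: 0.472
```

```bash
python3 - <<'E'
from h import *
print(rel(0,0,.071),jaw()+1.6572,monitor.get_obs()["grip_width"],np.round(monitor.get_obs()["ft_force"],1))
p=camera("wrist"); save(p,"w1.png")
E
```

```text
[4.7 4.5 4. ] -0.007077512451529211 0.47174204252919855 [-0.4 -0.1  0.4]
```

View pics/w1.png

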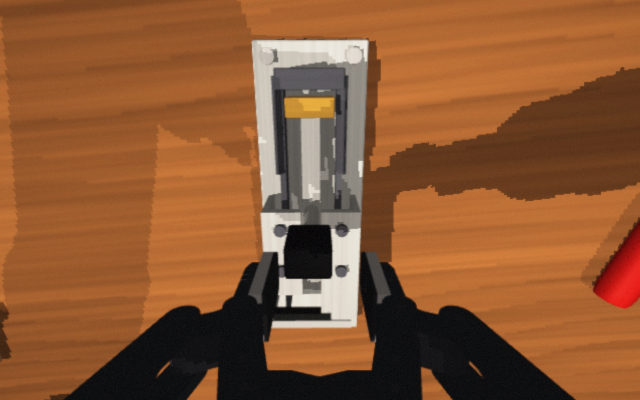

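step_arm(
  increments=[
    [0.04,0.0047,0.0045,0.004,0.007],
    [0.04,0,0,0,0],
    [0.04,0,0,0,0],
  ],
)

```text
clock: 3.02
position: [0.5771, -0.1903, 0.0769]
ee_rot: [0.708, -0.03, -0.705, -0.03]
ft_force: [-0.5, -1.0, 0.2]
grip_width: 0.467
```

```bash
python3 - <<'E'
from h import *
print(rel(0,0,.071),jaw()+1.6572)
p=camera("wrist"); P=tomag(cloud(p)); m=(P[...,2]>.09)&(P[...,2]<.104)&(abs(P[...,1])<.03)&(abs(P[...,0])<.03)
print(rect(P,m,.092,.104))
p=camera("top"); P=tomag(cloud(p)); m=regions_of(p,"magazine")
print(rel(0,0,.071))
E
```

```text
[-4.3 -0.8 -5.9] 0.0018542479196788086
(array([0.5, 0. ]), array([24. , 18.3]), 89.5, 99.0, 1563)
[-3.2 -0.5 -4.7]
```

step_arm(
  increments=[
    [0.04,-0.003,0,-0.004,0],
    [0.04,0,0,0,0],
    [0.04,0,0,0,0],
    [0.04,0,0,0,0],
  ],
)

```text
clock: 3.5
position: [0.5725, -0.1904, 0.0707]
ee_rot: [-0.706, 0.03, 0.707, 0.03]
ft_force: [-0.0, -0.3, -0.4]
grip_width: 0.466
```

```bash
python3 - <<'E'
from h import *
print(rel(0,0,.071),jaw()+1.6572)
camera("wrist")
print(rel(0,0,.071),jaw()+1.6572,monitor.get_obs()["ft_force"])
E
```

```text
[ 0.3 -0.7  0.3] 0.0010530841709697203
[ 0.2 -0.7  0.2] 0.0011167410049701676 [-0.31276743  0.35434795 -0.41992527]
```

step_arm(
  increments=[
    [0.02,0,-0.0007,0,0],
    [0.015,0,0,0,0],
    [0.015,0,0,0,0],
    [0.015,0,0,0,0],
    [0.015,0,0,0,0],
    [0.015,0,0,0,0],
  ],
  force=60,
)

```text
clock: 4.05
position: [0.5732, -0.191, 0.0714]
ee_rot: [0.707, -0.03, -0.706, -0.03]
ft_force: [0.9, 1.2, 5.5]
grip_width: 0.177
```

```bash
python3 - <<'E'
from h import *
p=camera("wrist"); save(p,"w2.png",(150,400,180,460),2); o=monitor.get_obs(); print(o["grip_width"],np.round(o["ft_force"],1),np.round(o["position"],4),jaw())
P=tomag(cloud(p)); m=(abs(P[...,1])<.03)&(abs(P[...,0])<.03)
print(rect(P,m,.092,.104))
E
```

```text
0.17453507449564137 [0.1 0.7 5.7] [ 0.5732 -0.191   0.0714] -1.6558709495799215
(array([ 1.8, -0.7]), array([20.9, 26.8]), 0.2, 99.1, 1207)
```

View pics/w2.png

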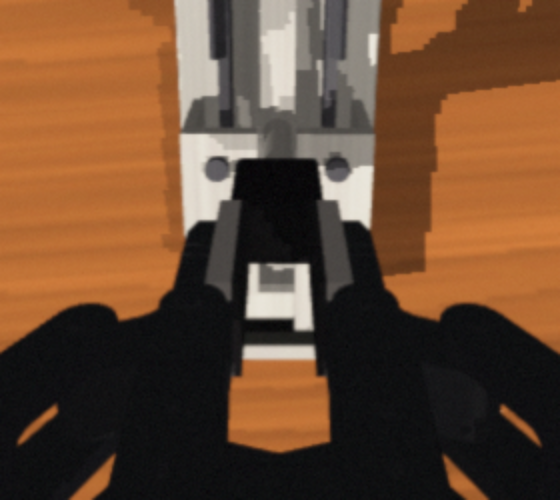

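step_arm(
  increments=[
    [0.015,-0.001,0.0001,0,0],
    [0.015,-0.002,0.0002,0,0],
    [0.015,-0.003,0.0003,0,0],
    [0.015,-0.004,0.00035,0,0],
    [0.015,-0.005,0.00045,0,0],
    [0.015,-0.005,0.00045,0,0],
    [0.015,-0.005,0.00045,0,0],
    [0.015,-0.005,0.00045,0,0],
    [0.015,-0.004,0.00035,0,0],
    [0.015,-0.003,0.0003,0,0],
    [0.015,-0.001,0.0001,0,0],
    [0.015,0,0,0,0],
  ],
)

```text
clock: 5.1
position: [0.5343, -0.1876, 0.0708]
ee_rot: [-0.706, 0.03, 0.707, 0.03]
ft_force: [-0.4, 0.1, -0.8]
grip_width: 0.174
```

```bash
cat >> h.py <<'E'
def stat(handle=True):
    o=monitor.get_obs(); p=np.array(o["position"]); f=np.array(o["ft_force"])
    print("t",round(float(o["clock"]),2),"tcp mag mm",np.round(np.r_[(p[:2]-O)@R2,p[2]]*1000,1),"F mag",np.round(np.r_[f[:2]@R2,f[2]],1),"yawerr",round(jaw()-YAW+np.pi/2,4),"w",round(float(o["grip_width"])*85.4,1))
E
python3 - <<'E'
from h import *
stat()
p=camera("wrist"); P=tomag(cloud(p)); m=(abs(P[...,1])<.03)&(abs(P[...,0])<.1)
stat(); print(rect(P,m,.092,.104))
m=(abs(P[...,1])<.014)&(P[...,2]>.033)&(P[...,2]<.042)&(P[...,0]>.01)&(P[...,0]<.079)
print("follower top x range",np.round(np.percentile(P[m][:,0],[2,98])*1000,1))
E
```

```text
t 5.1 tcp mag mm [-38.6   0.2  70.8] F mag [-0.4  0.1 -0.8] yawerr 0.0011 w 14.9
t 5.15 tcp mag mm [-38.4   0.2  70.8] F mag [ 0.1 -0.1 -0.5] yawerr 0.0012 w 15.0
(array([-14.3,  -0.9]), array([27.8, 47.5]), 86.9, 99.2, 2038)
follower top x range [64.2 75.8]
```

```bash
python3 - <<'E'
from h import *
p=camera("scene"); a=p["color"][120:240,210:370][...,::-1]; a=cv2.resize(a,(800,600)[:2],interpolation=cv2.INTER_CUBIC)
q=camera("wrist"); b=q["color"][140:400,160:480][...,::-1]
o=np.zeros((600,800,3),np.uint8); o[:300,:400]=cv2.resize(a,(400,300)); o[300:,:400]=cv2.resize(b,(400,300))
P=cloud(p); 
t=camera("top")["color"][150:240,340:430][...,::-1]; o[:400,400:]=cv2.resize(t,(400,400),interpolation=cv2.INTER_CUBIC); cv2.imwrite("pics/c1.png",o)
E
```

```text
(no output)
```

View pics/c1.png

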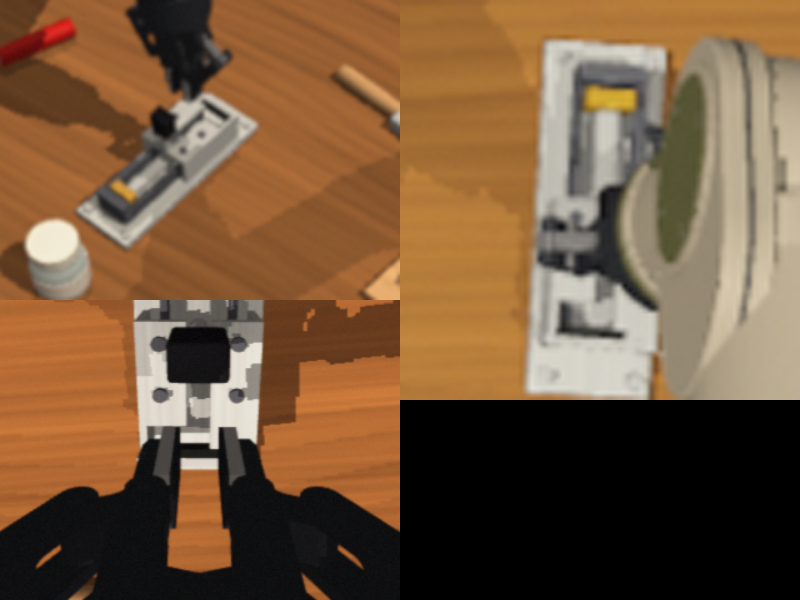

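```bash
python3 - <<'E'
from h import *
stat()
p=camera("wrist"); P=tomag(cloud(p)); np.save("wf.npy",P)
m=(P[...,2]>.06)&(P[...,2]<.15)&(abs(P[...,1])<.06)&(P[...,0]<-.015)&(P[...,0]>-.1)
q=P[m]*1000; print(len(q))
for z in range(60,150,8):
    s=q[(q[:,2]>=z)&(q[:,2]<z+8)]
    if len(s)>3: print(z,len(s),"x",np.round(np.percentile(s[:,0],[2,50,98])),"y<0",np.round(np.percentile(s[s[:,1]<0][:,1],[2,98])) if (s[:,1]<0).any() else "", "y>0",np.round(np.percentile(s[s[:,1]>0][:,1],[2,98])) if (s[:,1]>0).any() else "")
p=camera("scene"); P=tomag(cloud(p)); m=(P[...,2]>.06)&(P[...,2]<.15)&(abs(P[...,1])<.06)&(P[...,0]<-.012)&(P[...,0]>-.1)
q=P[m]*1000
for z in range(60,150,8):
    s=q[(q[:,2]>=z)&(q[:,2]<z+8)]
    if len(s)>3: print("sc",z,len(s),"x",np.round(np.percentile(s[:,0],[2,50,98])),"y",np.round(np.percentile(s[:,1],[2,98])))
E
```

```text
t 5.3 tcp mag mm [-38.1   0.3  70.8] F mag [-0.1 -0.2  0. ] yawerr 0.0013 w 15.0
5968
100 291 x [-45. -28. -26.] y<0 [-19.  -8.] y>0 [ 7. 19.]
108 582 x [-40. -30. -26.] y<0 [-21.  -8.] y>0 [ 7. 21.]
116 681 x [-46. -30. -26.] y<0 [-21.  -8.] y>0 [ 7. 21.]
124 769 x [-44. -29. -26.] y<0 [-21.  -8.] y>0 [ 7. 21.]
132 997 x [-48. -29. -25.] y<0 [-19.  -8.] y>0 [ 7. 19.]
140 1944 x [-44. -25. -23.] y<0 [-37.  -9.] y>0 [ 9. 37.]
148 704 x [-45. -25. -23.] y<0 [-40. -10.] y>0 [ 9. 40.]
sc 100 15 x [-41. -31. -26.] y [-9. 20.]
sc 108 28 x [-43. -30. -25.] y [-18.  23.]
sc 116 31 x [-43. -31. -26.] y [-19.  24.]
sc 124 23 x [-38. -31. -26.] y [-14.  24.]
sc 132 21 x [-39. -29. -25.] y [-18.  21.]
sc 140 27 x [-40. -28. -24.] y [-28.  24.]
sc 148 19 x [-45. -31. -25.] y [-34.  34.]
```

```bash
python3 - <<'E'
from h import *
P=np.load("wf.npy")
m=(P[...,2]>.06)&(P[...,2]<.15)&(abs(P[...,1])<.03)&(P[...,0]<-.02)&(P[...,0]>-.06)
z=np.sort(P[m][:,2])*1000; print(z[[0,3,8,15,30,60]])
E
```

```text
[101.18764676 101.71321879 102.0168348  102.47156466 102.99086202
 103.81789039]
```

step_arm(
  increments=[
    [0.06,0,0,0.008,0],
    [0.06,0.008,-0.0007,0.002,0],
    [0.06,0.01,-0.0009,0,0],
    [0.06,0.01,-0.0009,0,0],
    [0.055,0.01,-0.0008,0,0],
    [0.05,0,0,-0.004,0],
    [0.05,0,0,-0.01,0],
    [0.05,0,0,-0.012,0],
    [0.05,0,0,-0.01,0],
    [0.05,0,0,-0.004,0],
    [0.05,0,0,0,0],
    [0.05,0,0,0,0],
  ],
)

```text
clock: 6.4
position: [0.5723, -0.1909, 0.0406]
ee_rot: [-0.706, 0.03, 0.707, 0.03]
ft_force: [0.2, 0.1, 0.9]
grip_width: 0.584
```

```bash
python3 - <<'E'
from h import *
stat(); print(rel(0,0,.043))
E
```

```text
t 6.4 tcp mag mm [-0.5  0.2 40.6] F mag [0.2 0.1 0.9] yawerr 0.0011 w 49.9
[ 0.5 -0.2  2.4]
```

step_arm(
  increments=[
    [0.03,0,0,0.001,0],
    [0.02,0,0,0,0],
    [0.01,0,0,0,0],
    [0.01,0,0,0,0],
    [0.01,0,0,0,0],
    [0.01,0,0,0,0],
  ],
  force=60,
)

```text
clock: 6.9
position: [0.5732, -0.1907, 0.0428]
ee_rot: [0.707, -0.03, -0.706, -0.03]
ft_force: [-2.5, 2.5, 5.8]
grip_width: 0.266
```

```bash
python3 - <<'E'
from h import *
stat()
E
```

```text
t 6.9 tcp mag mm [ 0.4  0.5 42.8] F mag [-2.8  2.3  5.8] yawerr 0.0013 w 22.7
```

step_arm(
  increments=[
    [0.01,-0.001,0.0001,0,0],
    [0.01,-0.002,0.0002,0,0],
    [0.01,-0.003,0.0003,0,0],
    [0.01,-0.004,0.00035,0,0],
    [0.01,-0.005,0.00045,0,0],
    [0.01,-0.005,0.00045,0,0],
    [0.01,-0.005,0.00045,0,0],
    [0.01,-0.005,0.00045,0,0],
    [0.01,-0.004,0.00035,0,0],
    [0.01,-0.003,0.0003,0,0],
    [0.01,-0.001,0.0001,0,0],
    [0.01,0,0,0,0],
  ],
)

```text
clock: 7.9
position: [0.5363, -0.1873, 0.0429]
ee_rot: [0.708, -0.03, -0.705, -0.03]
ft_force: [6.6, 0.5, 1.8]
grip_width: 0.27
```

```bash
cat >> h.py <<'E'
def foll(n="wrist"):
    p=camera(n); P=tomag(cloud(p))
    hsv=cv2.cvtColor(p["color"],cv2.COLOR_RGB2HSV)
    m=(hsv[...,0]>15)&(hsv[...,0]<35)&(hsv[...,1]>140)&(hsv[...,2]>90)&(abs(P[...,1])<.017)&(P[...,2]>.03)&(P[...,2]<.043)&(P[...,0]>0)&(P[...,0]<.08)
    print(n,"brass px",m.sum(),"x range",np.round(np.percentile(P[m][:,0],[3,97])*1000,1) if m.sum()>5 else None); return p,P
E
python3 - <<'E'
from h import *
stat(); foll()
E
```

```text
t 7.9 tcp mag mm [-36.7   0.6  42.9] F mag [6.5 1.1 1.8] yawerr 0.0015 w 23.1
wrist brass px 1294 x range [27.7 38.9]
```

step_arm(
  increments=[
    [0.01,-0.002,0.0002,0,0],
    [0.01,-0.004,0.00035,0,0],
    [0.01,-0.005,0.00045,0,0],
    [0.01,-0.005,0.00045,0,0],
    [0.01,-0.004,0.00035,0,0],
    [0.01,-0.002,0.0002,0,0],
    [0.01,-0.001,0.0001,0,0],
    [0.01,0,0,0,0],
    [0.01,0,0,0,0],
  ],
)

```text
clock: 8.7
position: [0.5138, -0.1853, 0.0429]
ee_rot: [0.708, -0.03, -0.705, -0.03]
ft_force: [8.5, 0.6, 1.0]
grip_width: 0.269
```

```bash
python3 - <<'E'
from h import *
stat(); foll()
E
```

```text
t 8.7 tcp mag mm [-59.3   0.7  42.9] F mag [8.4 1.3 1. ] yawerr 0.0015 w 22.9
wrist brass px 1215 x range [ 5.7 16.4]
```

step_arm(
  increments=[
    [0.01,-0.001,0.0001,0,0],
    [0.01,-0.001,0.0001,0,0],
    [0.01,-0.001,0.0001,0,0],
    [0.01,-0.001,0.0001,0,0],
    [0.01,-0.001,0,0,0],
    [0.01,0,0,0,0],
    [0.01,0,0,0,0],
  ],
)

```text
clock: 9.33
position: [0.5089, -0.1848, 0.0429]
ee_rot: [0.708, -0.03, -0.705, -0.03]
ft_force: [8.6, 1.3, 0.4]
grip_width: 0.266
```

step_arm(
  increments=[
    [0.01,-0.0005,0,0,0],
    [0.01,-0.0005,0.0001,0,0],
    [0.01,0,0,0,0],
  ],
)

```text
clock: 9.58
position: [0.508, -0.1848, 0.0429]
ee_rot: [0.708, -0.03, -0.705, -0.03]
ft_force: [9.6, 0.5, -0.4]
grip_width: 0.271
```

step_arm(
  increments=[
    [0.01,-0.0005,0,0,0],
    [0.01,0,0,0,0],
    [0.01,0,0,0,0],
  ],
)

```text
clock: 9.83
position: [0.5075, -0.1847, 0.0428]
ee_rot: [0.708, -0.03, -0.705, -0.03]
ft_force: [9.0, 0.7, 0.3]
grip_width: 0.268
```

step_arm(
  increments=[
    [0.01,-0.0005,0,0,0],
    [0.01,0,0,0,0],
    [0.01,0,0,0,0],
  ],
)

```text
clock: 10.08
position: [0.5074, -0.1848, 0.0429]
ee_rot: [0.709, -0.03, -0.704, -0.03]
ft_force: [11.0, 1.7, -2.3]
grip_width: 0.271
```

step_arm(
  increments=[
    [0.01,-0.0004,0,0,0],
    [0.01,0,0,0,0],
    [0.01,0,0,0,0],
  ],
)

```text
clock: 10.33
position: [0.5074, -0.1847, 0.0429]
ee_rot: [0.709, -0.03, -0.704, -0.03]
ft_force: [13.7, 0.5, -2.9]
grip_width: 0.269
```

```bash
python3 - <<'E'
from h import *
stat(); foll(); stat()
E
```

```text
t 10.33 tcp mag mm [-65.7   0.7  42.9] F mag [13.6  1.7 -2.9] yawerr 0.0018 w 23.0
wrist brass px 732 x range [ 0.4 10. ]
t 10.38 tcp mag mm [-65.7   0.7  42.9] F mag [13.6  1.6 -3.3] yawerr 0.0018 w 23.0
```

step_arm(
  increments=[
    [0.01,0.001,0,0,0],
    [0.01,0.001,-0.0002,0,0],
    [0.01,0.0011,0.001,0,0],
    [0.01,0.0002,0.002,0,0],
    [0.01,0.0002,0.002,0,0],
    [0.01,0.0002,0.002,0,0],
    [0.01,0.0002,0.002,0,0],
    [0.01,0.0001,0.0015,0,0],
    [0.01,0,0,0,0],
    [0.01,0,0,0,0],
  ],
)

```text
clock: 11.22
position: [0.5106, -0.1748, 0.0429]
ee_rot: [0.708, -0.03, -0.705, -0.03]
ft_force: [8.6, -0.3, 0.4]
grip_width: 0.269
```

```bash
python3 - <<'E'
from h import *
stat(); foll(); stat()
E
```

```text
t 11.22 tcp mag mm [-63.4  10.9  42.9] F mag [8.6 0.5 0.4] yawerr 0.0014 w 23.0
wrist brass px 952 x range [ 1.5 12.3]
t 11.27 tcp mag mm [-63.4  10.9  42.9] F mag [ 8.8 -0.1 -2.2] yawerr 0.0014 w 22.9
```

Sliding into the notch. Go the remaining ~3 mm, feel the end, then ease forward onto the lip.

step_arm(
  increments=[
    [0.01,0.0001,0.001,0,0],
    [0.01,0.0001,0.001,0,0],
    [0.01,0.0001,0.001,0,0],
    [0.01,0,0,0,0],
    [0.01,0,0,0,0],
  ],
)

```text
clock: 11.68
position: [0.5108, -0.172, 0.0429]
ee_rot: [0.708, -0.03, -0.705, -0.03]
ft_force: [10.4, -1.3, -0.7]
grip_width: 0.271
```

step_arm(
  increments=[
    [0.01,0.001,-0.0001,0,0],
    [0.01,0.001,-0.0001,0,0],
    [0.01,0.001,-0.0001,0,0],
    [0.01,0.0005,0,0,0],
    [0.01,0,0,0,0],
    [0.01,0,0,0,0],
  ],
)

```text
clock: 12.18
position: [0.5139, -0.1723, 0.0429]
ee_rot: [0.708, -0.03, -0.705, -0.03]
ft_force: [7.1, -0.4, 2.1]
grip_width: 0.27
```

```bash
python3 - <<'E'
from h import *
stat(); foll(); stat()
E
```

```text
t 12.18 tcp mag mm [-60.3  13.7  42.9] F mag [7.1 0.2 2.1] yawerr 0.0011 w 23.1
wrist brass px 1133 x range [ 4.6 15.4]
t 12.23 tcp mag mm [-60.3  13.6  42.8] F mag [5.9 0.  1.9] yawerr 0.001 w 23.3
```

step_arm(
  increments=[
    [0.01,0.0005,0,0,0],
    [0.01,0.0005,-0.0001,0,0],
    [0.01,0.0004,0,0,0],
    [0.01,0,0,0,0],
    [0.01,0,0,0,0],
  ],
)

```text
clock: 12.65
position: [0.514, -0.1723, 0.0428]
ee_rot: [0.707, -0.031, -0.706, -0.03]
ft_force: [-0.4, 0.5, 8.3]
grip_width: 0.266
```

step_arm(
  increments=[
    [0.03,0,0,0,0],
    [0.045,0,0,0,0],
    [0.06,0,0,0,0],
    [0.06,0,0,0,0],
    [0.06,0,0,0.01,0],
    [0.06,0,0,0.03,0],
    [0.06,0,0,0.035,0],
    [0.06,0,0,0.035,0],
    [0.06,0,0.01,0.03,0],
    [0.06,0,0.025,0.01,0],
  ],
)

```text
clock: 13.48
position: [0.5148, -0.1401, 0.1973]
ee_rot: [0.708, -0.033, -0.704, -0.031]
ft_force: [0.1, 1.0, 0.4]
grip_width: 0.702
```

step_arm(
  increments=[
    [0.06,-0.002,0.034,0,0],
    [0.06,-0.002,0.034,0,0],
    [0.06,-0.002,0.034,0,0],
    [0.06,-0.002,0.034,0,0],
    [0.06,-0.002,0.034,0,0],
    [0.06,-0.002,0.034,0,0],
    [0.06,-0.002,0.034,0,0],
    [0.06,-0.002,0.034,0,0],
    [0.06,-0.002,0.034,0,0],
    [0.06,-0.002,0.034,0,0],
    [0.06,-0.002,0.02,0,0],
    [0.06,0,0.005,0,0],
  ],
)

```text
clock: 14.48
position: [0.4898, 0.2326, 0.1926]
ee_rot: [-0.706, 0.028, 0.707, 0.029]
ft_force: [-0.6, 0.6, 0.1]
grip_width: 0.699
```

```bash
python3 - <<'E'
from h import *
stat(); 
p=camera("top"); P=tomag(cloud(p)); r=[x for x in regions_of(p,"handle")]
m=(abs(P[...,1])<.04)&(abs(P[...,0])<.09); print("handle",rect(P,m,.092,.104))
foll("top")
p=camera("wrist"); P=cloud(p); np.save("st.npy",P); save(p,"w3.png")
m=((P[...,2]>.066)&(P[...,2]<.077)&(P[...,1]>.05)&(P[...,0]<.66)).astype(np.uint8)
n,l,s,c=cv2.connectedComponentsWithStats(m)
for i in range(1,n):
    if s[i,4]>40: print(np.round(c[i]),s[i,4],rect(P,l==i,.06,.08))
E
```

```text
t 14.48 tcp mag mm [-119.2  415.   192.6] F mag [-0.6  0.6  0.1] yawerr 0.0069 w 59.7
handle (array([-60.4,  13.6]), array([18. , 23.7]), 4.4, 99.5, 74)
top brass px 29 x range [ 3.4 12.4]
[295.  86.] 720 (array([579.6, 240.1]), array([30.5, 15.2]), 85.2, 71.3, 720)
[291. 164.] 581 (array([512.7, 251.9]), array([16.4, 29.9]), 1.9, 71.3, 581)
[407. 178.] 592 (array([490.6, 145. ]), array([24.6, 25.2]), 29.0, 71.3, 592)
```

View pics/w3.png

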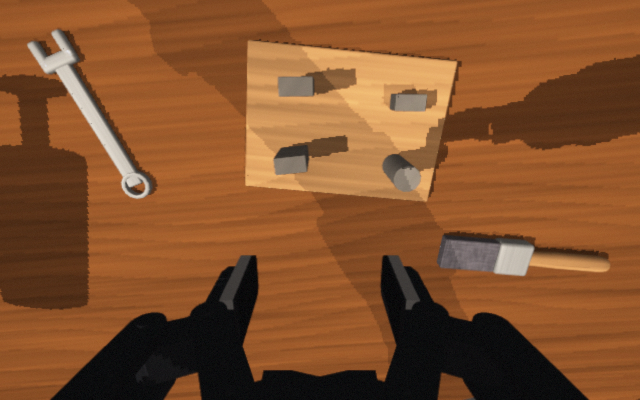

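step_arm(
  increments=[
    [0.06,0.008,0.007,-0.01,0.04],
    [0.06,0.008,0.007,-0.025,0.04],
    [0.06,0.007,0.0053,-0.03,0.033],
    [0.06,0,0,-0.03,0],
    [0.06,0,0,-0.03,0],
    [0.06,0,0,-0.025,0],
    [0.055,0,0,-0.015,0],
    [0.05,0,0,-0.01,0],
    [0.05,0,0,0,0],
    [0.05,0,0,0,0],
    [0.05,0,0,0,0],
  ],
)

```text
clock: 15.6
position: [0.5155, 0.2473, 0.0182]
ee_rot: [0.708, 0.01, -0.706, 0.009]
ft_force: [0.4, 0.5, 0.1]
grip_width: 0.584
```

```bash
python3 - <<'E'
from h import *
o=monitor.get_obs(); print(np.round((np.array([.5127,.2519,.013])-o["position"])*1000,1), jaw()-np.radians(-88.1)); stat()
p=camera("wrist"); P=cloud(p); 
print(rect(P,(abs(P[...,0]-.513)<.03)&(abs(P[...,1]-.252)<.035),.066,.077))
q=P[(P[...,2]<.09)&(P[...,2]>.03)&(abs(P[...,1]-.252)<.045)&(abs(P[...,1]-.252)>.02)&(abs(P[...,0]-.513)<.03)]
print("finger low z",np.sort(q[:,2])[[0,5,20,60]] if len(q)>60 else len(q))
E
```

```text
[-2.8  4.6 -5.2] -0.006173066464375765
t 15.6 tcp mag mm [-94.9 431.8  18.2] F mag [0.3 0.5 0.1] yawerr 0.1134 w 49.9
(array([516.3, 251.2]), array([23.5, 68.8]), 1.4, 71.2, 3637)
finger low z [0.04902739 0.04960312 0.0506124  0.05214179]
```

step_arm(
  increments=[
    [0.05,-0.0028,0.0046,-0.005,0.006],
    [0.05,0,0,0,0],
    [0.05,0,0,0,0],
    [0.05,0,0,0,0],
  ],
  force=35,
)

```text
clock: 15.98
position: [0.5116, 0.2522, 0.012]
ee_rot: [0.707, 0.012, -0.707, 0.012]
ft_force: [0.3, 0.4, -0.1]
grip_width: 0.586
```

```bash
python3 - <<'E'
from h import *
o=monitor.get_obs(); print(np.round((np.array([.5127,.2519,.013])-o["position"])*1000,1), jaw()-np.radians(-88.1)); stat()
p=camera("wrist"); P=cloud(p); 
m=(abs(P[...,0]-.513)<.018)&(abs(P[...,1]-.252)<.019); print(rect(P,m,.068,.076))
E
```

```text
[ 1.1 -0.3  1. ] 0.0010138396087202572
t 15.98 tcp mag mm [-99.2 436.4  12. ] F mag [ 0.3  0.4 -0.1] yawerr 0.1206 w 50.0
(array([513.3, 252.3]), array([17.1, 30.5]), 0.9, 71.2, 2668)
```

step_arm(
  increments=[
    [0.042,0.001,0,0.001,0],
    [0.036,0,0,0,0],
    [0.032,0,0,0,0],
    [0.029,0,0,0,0],
    [0.026,0,0,0,0],
    [0.026,0,0,0,0],
    [0.026,0,0,0,0],
  ],
  force=35,
)

```text
clock: 16.62
position: [0.5128, 0.252, 0.013]
ee_rot: [0.707, 0.012, -0.707, 0.012]
ft_force: [-0.2, -0.2, 3.4]
grip_width: 0.347
```

step_arm(
  increments=[
    [0.026,0,0,0.005,0],
    [0.026,0,0,0.015,0],
    [0.026,0,0,0.03,0],
    [0.026,0,0,0.03,0],
    [0.026,0,0,0.02,0],
    [0.026,0,-0.005,0.01,0],
    [0.026,0,-0.015,0.01,0],
  ],
)

```text
clock: 17.2
position: [0.5121, 0.2338, 0.1338]
ee_rot: [0.707, 0.013, -0.707, 0.013]
ft_force: [-0.2, -0.6, -1.3]
grip_width: 0.344
```

```bash
python3 - <<'E'
from h import *
stat(); print(rel(.0695,0,.14))
p=camera("wrist"); P=cloud(p); o=monitor.get_obs()["position"]
m=(abs(P[...,0]-o[0])<.03)&(abs(P[...,1]-o[1])<.012)&(P[...,2]>.09)
q=P[m&(P[...,2]<o[2]+.07)]; z=np.median(q[q[:,2]>np.percentile(q[:,2],60)][:,2]); print("z stone top-ish",z-o[2])
print("top rect rel tcp", rect(P,m,z-.004,z+.004), np.round(np.array(o)*1000,1))
E
```

```text
t 17.2 tcp mag mm [-97.1 418.1 133.8] F mag [-0.1 -0.6 -1.3] yawerr 0.1231 w 29.4
[ 129.9 -430.9    6.2]
z stone top-ish 0.057328185934526016
top rect rel tcp (array([514.4, 229.6]), array([23.8, 22.3]), 88.5, 191.9, 2153) [513.6 229.4 134.8]
```

step_arm(
  increments=[
    [0.026,0.005,-0.015,0.005,-0.01],
    [0.026,0.01,-0.03,0,-0.01],
    [0.026,0.011,-0.036,0,-0.01],
    [0.026,0.011,-0.037,0,-0.01],
    [0.026,0.011,-0.037,0,-0.01],
    [0.026,0.011,-0.037,0,-0.01],
    [0.026,0.011,-0.037,0,-0.01],
    [0.026,0.011,-0.037,0,-0.01],
    [0.026,0.011,-0.037,0,-0.01],
    [0.026,0.011,-0.037,0,-0.01],
    [0.026,0.011,-0.037,0,-0.01],
    [0.026,0.01,-0.03,0,-0.01],
  ],
)

```text
clock: 18.25
position: [0.6358, -0.1798, 0.1364]
ee_rot: [-0.706, 0.032, 0.707, 0.031]
ft_force: [0.4, 1.3, -0.8]
grip_width: 0.343
```

step_arm(
  increments=[
    [0.026,0.005,-0.018,0,-0.003],
    [0.026,0,-0.006,0,0],
    [0.026,0,0,0,0],
    [0.026,0,0,0,0],
  ],
)

```text
clock: 18.58
position: [0.6411, -0.1982, 0.137]
ee_rot: [-0.706, 0.031, 0.707, 0.032]
ft_force: [-0.1, -0.1, -0.6]
grip_width: 0.344
```

```bash
python3 - <<'E'
from h import *
stat(); print(rel(.0695,0,.06))
p=camera("wrist"); stat(); save(p,"w4.png")
E
```

```text
t 18.58 tcp mag mm [ 68.6  -1.1 137. ] F mag [-0.1 -0.1 -0.6] yawerr -0.0025 w 29.4
[  1.    1.1 -77. ]
t 18.63 tcp mag mm [ 68.8  -0.2 137.4] F mag [ 0.4  1.6 -1.2] yawerr -0.0012 w 29.3
```

View pics/w4.png

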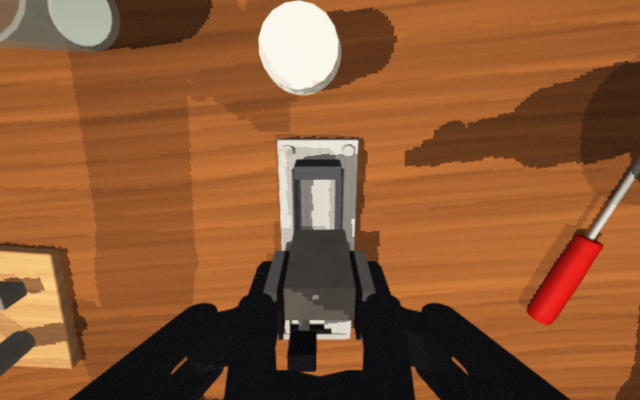

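step_arm(
  increments=[
    [0.026,0.0007,0.0002,-0.01,0],
    [0.026,0,0,-0.025,0],
    [0.026,0,0,-0.025,0],
    [0.026,0,0,-0.02,0],
    [0.026,0,0,-0.008,0],
    [0.026,0,0,0,0],
    [0.026,0,0,0,0],
    [0.026,0,0,0,0],
  ],
)

```text
clock: 19.3
position: [0.6434, -0.1985, 0.0515]
ee_rot: [0.707, -0.032, -0.706, -0.031]
ft_force: [-0.1, 0.6, 0.3]
grip_width: 0.346
```

```bash
python3 - <<'E'
from h import *
stat(); p=camera("wrist"); P=tomag(cloud(p)); stat(); print(rel(.0695,0,.035))
m=(abs(P[...,0]-.07)<.03)&(abs(P[...,1])<.0145)
z=np.nanmedian(P[m&(P[...,2]>.09)&(P[...,2]<.13)][:,2]); print(z,rect(P,m,z-.003,z+.003))
# track walls / end stop tops
e=(P[...,0]>.07)&(P[...,0]<.1)&(abs(P[...,1])<.03)&(P[...,2]>.036)&(P[...,2]<.044); print("endstop",rect(P,e,.036,.044))
E
```

```text
t 19.3 tcp mag mm [70.9 -1.3 51.5] F mag [-0.1  0.6  0.3] yawerr -0.0023 w 29.6
t 19.35 tcp mag mm [71.  -1.5 51.6] F mag [0.2 0.4 0. ] yawerr -0.0025 w 29.4
[ -1.4   1.6 -16.6]
0.10923454756358053 (array([72.5, -0.4]), array([23. , 28.7]), 2.7, 109.6, 2504)
endstop (array([86.3, -0.2]), array([12.7, 40.9]), 0.8, 39.3, 1334)
```

step_arm(
  increments=[
    [0.026,-0.0014,0.0015,-0.005,0.002],
    [0.026,0,0,-0.006,0],
    [0.026,0,0,-0.003,0],
    [0.026,0,0,0,0],
    [0.026,0,0,0,0],
  ],
)

```text
clock: 19.77
position: [0.6407, -0.1973, 0.0355]
ee_rot: [-0.706, 0.031, 0.707, 0.031]
ft_force: [0.2, -0.7, -1.1]
grip_width: 0.344
```

```bash
python3 - <<'E'
from h import *
stat(); print(rel(.0695,-.0001,.035))
E
```

```text
t 19.77 tcp mag mm [68.2 -0.3 35.5] F mag [ 0.3 -0.7 -1.1] yawerr -0.0008 w 29.4
[ 1.3  0.1 -0.5]
```

Lower to just above the floor, then creep.

step_arm(
  increments=[
    [0.026,0.0008,0,-0.004,0],
    [0.026,0,0,-0.005,0],
    [0.026,0,0,-0.004,0],
    [0.026,0,0,-0.003,0],
    [0.026,0,0,-0.001,0],
    [0.026,0,0,0,0],
    [0.026,0,0,0,0],
  ],
)

```text
clock: 20.35
position: [0.6418, -0.1973, 0.0189]
ee_rot: [0.706, -0.031, -0.706, -0.031]
ft_force: [-0.4, 0.9, 0.2]
grip_width: 0.345
```

```bash
python3 - <<'E'
from h import *
stat()
E
```

```text
t 20.35 tcp mag mm [69.3 -0.2 18.9] F mag [-0.5  0.8  0.2] yawerr -0.0008 w 29.5
```

step_arm(
  increments=[
    [0.026,0,0,-0.001,0],
    [0.026,0,0,-0.0005,0],
    [0.026,0,0,-0.0005,0],
    [0.026,0,0,-0.0005,0],
    [0.026,0,0,0,0],
    [0.026,0,0,0,0],
  ],
)

```text
clock: 20.85
position: [0.6417, -0.1973, 0.0163]
ee_rot: [-0.706, 0.031, 0.706, 0.031]
ft_force: [-0.0, -0.6, -1.1]
grip_width: 0.347
```

step_arm(
  increments=[
    [0.026,0,0,-0.0005,0],
    [0.026,0,0,-0.0005,0],
    [0.026,0,0,0,0],
    [0.026,0,0,0,0],
  ],
)

```text
clock: 21.18
position: [0.6417, -0.1973, 0.0153]
ee_rot: [-0.706, 0.031, 0.706, 0.031]
ft_force: [-0.4, -0.1, -0.7]
grip_width: 0.339
```

step_arm(
  increments=[
    [0.026,0,0,-0.0005,0],
    [0.026,0,0,-0.0004,0],
    [0.026,0,0,0,0],
    [0.026,0,0,0,0],
  ],
)

```text
clock: 21.52
position: [0.6419, -0.1973, 0.0151]
ee_rot: [0.707, -0.031, -0.706, -0.031]
ft_force: [-2.8, 0.4, 5.7]
grip_width: 0.34
```

step_arm(
  increments=[
    [0.026,0,0,-0.0005,0],
    [0.026,0,0,0,0],
    [0.026,0,0,0,0],
  ],
)

```text
clock: 21.77
position: [0.642, -0.1972, 0.0151]
ee_rot: [0.707, -0.031, -0.706, -0.031]
ft_force: [-4.5, 1.7, 9.4]
grip_width: 0.344
```

step_arm(
  increments=[
    [0.026,0,0,0.0007,0],
    [0.03,0,0,0,0],
    [0.034,0,0,0,0],
    [0.04,0,0,0,0],
    [0.045,0,0,0,0],
    [0.05,0,0,0,0],
    [0.055,0,0,0.005,0],
    [0.055,0,0,0.02,0],
    [0.055,0,0,0.035,0],
    [0.055,0,0,0.035,0],
    [0.055,0,0.01,0.03,0],
    [0.055,-0.005,0.025,0.015,0],
  ],
)

```text
clock: 22.77
position: [0.6383, -0.1663, 0.1593]
ee_rot: [0.708, -0.034, -0.704, -0.032]
ft_force: [0.5, 0.3, 0.9]
grip_width: 0.644
```

```bash
python3 - <<'E'
from h import *
stat()
o=monitor.get_obs(); print(np.round((np.array([.5796,.2401,.10])-o["position"])*1000,1), jaw()-np.radians(-94.8))
p=camera("wrist"); P=tomag(cloud(p)); m=(abs(P[...,0]-.065)<.03)&(abs(P[...,1])<.025); print("stone",rect(P,m,.068,.08))
E
```

```text
t 22.77 tcp mag mm [ 63.1  30.4 159.3] F mag [0.5 0.3 0.9] yawerr -0.0062 w 55.0
[-58.7 406.4 -59.3] -0.00880175172087072
stone (array([69.5, -0.9]), array([16.2, 29.9]), 0.5, 73.2, 718)
```

step_arm(
  increments=[
    [0.055,-0.006,0.035,0,0],
    [0.055,-0.006,0.037,0,0],
    [0.055,-0.006,0.037,0,0],
    [0.055,-0.006,0.037,0,0],
    [0.055,-0.006,0.037,0,0],
    [0.055,-0.006,0.037,0,0],
    [0.055,-0.006,0.037,0,0],
    [0.055,-0.006,0.037,0,0],
    [0.055,-0.006,0.037,-0.01,0],
    [0.055,-0.002,0.035,-0.02,0],
    [0.055,0,0.02,-0.02,0],
    [0.055,0,0.004,-0.01,0],
  ],
)

```text
clock: 23.82
position: [0.5781, 0.233, 0.0927]
ee_rot: [-0.706, 0.028, 0.707, 0.029]
ft_force: [-0.2, 0.1, -0.9]
grip_width: 0.644
```

step_arm(
  increments=[
    [0.055,0,0,0,0],
    [0.055,0,0,0,0],
    [0.055,0,0,0,0],
  ],
)

```text
clock: 24.07
position: [0.5819, 0.226, 0.0957]
ee_rot: [0.707, -0.032, -0.706, -0.031]
ft_force: [-0.1, -0.1, 0.7]
grip_width: 0.644
```

```bash
python3 - <<'E'
from h import *
stat()
o=monitor.get_obs(); print(np.round((np.array([.5796,.2401,.013])-o["position"])*1000,1), jaw()-np.radians(-94.8))
p=camera("wrist"); P=cloud(p); m=(abs(P[...,0]-.58)<.03)&(abs(P[...,1]-.24)<.025); print("stone",rect(P,m,.067,.077))
E
```

```text
t 24.07 tcp mag mm [-26.9 416.3  95.7] F mag [-0.1 -0.1  0.7] yawerr -0.0031 w 55.0
[ -2.3  14.1 -82.7] -0.005729475837619624
stone (array([580.4, 239.5]), array([30. , 16.7]), 85.3, 71.2, 1082)
```

step_arm(
  increments=[
    [0.055,-0.001,0.007,0,0.005],
    [0.055,-0.0007,0.0067,0,0],
    [0.055,0,0,-0.015,0],
    [0.055,0,0,-0.015,0],
    [0.055,0,0,-0.005,0],
    [0.055,0,0,0,0],
    [0.055,0,0,0,0],
    [0.055,0,0,0,0],
  ],
)

```text
clock: 24.78
position: [0.5795, 0.2418, 0.0607]
ee_rot: [0.707, -0.029, -0.706, -0.029]
ft_force: [0.4, -0.6, 0.4]
grip_width: 0.644
```

```bash
python3 - <<'E'
from h import *
stat()
o=monitor.get_obs(); print(np.round((np.array([.5801,.2398,.013])-o["position"])*1000,1), jaw()-np.radians(-94.7))
E
```

```text
t 24.78 tcp mag mm [-30.7 431.9  60.7] F mag [ 0.4 -0.6  0.4] yawerr 0.0041 w 55.0
[  0.6  -2.  -47.7] -0.0002328767361157169
```

step_arm(
  increments=[
    [0.055,0.0006,-0.0018,-0.01,0],
    [0.055,0,0,-0.015,0],
    [0.055,0,0,-0.012,0],
    [0.055,0,0,-0.008,0],
    [0.05,0,0,-0.002,0],
    [0.05,0,0,0,0],
    [0.05,0,0,0,0],
    [0.05,0,0,0,0],
  ],
)

```text
clock: 25.45
position: [0.5801, 0.24, 0.0134]
ee_rot: [0.707, -0.029, -0.706, -0.029]
ft_force: [-0.4, 0.5, 0.5]
grip_width: 0.587
```

```bash
python3 - <<'E'
from h import *
stat()
o=monitor.get_obs(); print(np.round((np.array([.5801,.2398,.013])-o["position"])*1000,1), jaw()-np.radians(-94.7))
E
```

```text
t 25.45 tcp mag mm [-29.9 430.1  13.4] F mag [-0.4  0.4  0.5] yawerr 0.0043 w 50.1
[ 0.  -0.2 -0.4] -5.9564700652270375e-05
```

step_arm(
  increments=[
    [0.042,0,0,0,0],
    [0.036,0,0,0,0],
    [0.032,0,0,0,0],
    [0.029,0,0,0,0],
    [0.026,0,0,0,0],
    [0.026,0,0,0,0],
    [0.026,0,0,0,0],
  ],
  force=35,
)

```text
clock: 26.03
position: [0.5798, 0.2397, 0.013]
ee_rot: [0.707, -0.029, -0.706, -0.029]
ft_force: [-0.8, -0.7, 5.7]
grip_width: 0.342
```

step_arm(
  increments=[
    [0.026,0,0,0.005,0],
    [0.026,0,0,0.015,0],
    [0.026,0,0,0.03,0],
    [0.026,0,0,0.03,0],
    [0.026,0,0,0.025,0],
    [0.026,0,-0.01,0.015,0],
    [0.026,0.003,-0.02,0.005,0],
    [0.026,0.003,-0.03,0,0],
    [0.026,0.003,-0.035,0,0],
    [0.026,0.003,-0.035,0,0],
    [0.026,0.003,-0.035,0,0],
    [0.026,0.003,-0.035,0,0],
  ],
)

```text
clock: 27.03
position: [0.5972, 0.037, 0.1379]
ee_rot: [-0.706, 0.029, 0.707, 0.029]
ft_force: [0.2, -0.2, -1.2]
grip_width: 0.347
```

step_arm(
  increments=[
    [0.026,0.003,-0.037,0,0],
    [0.026,0.003,-0.037,0,0],
    [0.026,0.003,-0.037,0,0],
    [0.026,0.003,-0.037,0,-0.002],
    [0.026,0.003,-0.035,0,-0.002],
    [0.026,0.003,-0.03,0,0],
    [0.026,0.0025,-0.017,0,0],
    [0.026,0.001,-0.005,0,0],
    [0.026,0,0,0,0],
    [0.026,0,0,0,0],
    [0.026,0,0,0,0],
  ],
)

```text
clock: 27.95
position: [0.6194, -0.1928, 0.1379]
ee_rot: [0.707, -0.029, -0.706, -0.03]
ft_force: [-0.1, 0.0, 0.0]
grip_width: 0.343
```

```bash
python3 - <<'E'
from h import *
stat(); print(rel(.044,-.0002,.09))
E
```

```text
t 27.95 tcp mag mm [ 46.6   2.3 137.9] F mag [-0.1  0.   0. ] yawerr 0.0032 w 29.3
[ -2.8  -2.3 -47.9]
```

step_arm(
  increments=[
    [0.026,-0.0025,-0.002,-0.01,-0.003],
    [0.026,0,0,-0.02,0],
    [0.026,0,0,-0.015,0],
    [0.026,0,0,-0.003,0],
    [0.026,0,0,0,0],
    [0.026,0,0,0,0],
    [0.026,0,0,0,0],
  ],
)

```text
clock: 28.53
position: [0.6173, -0.1971, 0.0908]
ee_rot: [0.707, -0.032, -0.706, -0.031]
ft_force: [0.5, -0.1, -0.7]
grip_width: 0.346
```

```bash
python3 - <<'E'
from h import *
stat(); print(rel(.044,-.0002,.02))
E
```

```text
t 28.53 tcp mag mm [44.9 -2.2 90.8] F mag [ 0.5 -0.  -0.7] yawerr -0.0024 w 29.6
[ -0.7   2.  -70.8]
```

step_arm(
  increments=[
    [0.026,-0.0005,0.0015,-0.005,0.002],
    [0.026,0,0,-0.015,0],
    [0.026,0,0,-0.02,0],
    [0.026,0,0,-0.01,0],
    [0.026,0,0,-0.003,0],
    [0.026,0,0,0,0],
    [0.026,0,0,0,0],
    [0.026,0,0,0,0],
  ],
)

```text
clock: 29.2
position: [0.6169, -0.196, 0.0379]
ee_rot: [0.707, -0.031, -0.706, -0.031]
ft_force: [0.5, 0.1, -0.4]
grip_width: 0.338
```

```bash
python3 - <<'E'
from h import *
stat(); p=camera("wrist"); P=tomag(cloud(p)); stat(); print(rel(.044,-.0002,.018))
m=(P[...,0]>.057)&(P[...,0]<.085)&(abs(P[...,1])<.025); print("stone1",rect(P,m,.068,.08))
E
```

```text
t 29.2 tcp mag mm [44.4 -1.1 37.9] F mag [ 0.5  0.1 -0.4] yawerr -0.0007 w 28.9
t 29.25 tcp mag mm [44.4 -1.1 37.8] F mag [-0.4 -0.2 -0.1] yawerr -0.0008 w 29.5
[ -0.3   0.9 -19.8]
stone1 (array([67.6,  1.3]), array([20.7, 34.1]), 1.0, 73.2, 2310)
```

step_arm(
  increments=[
    [0.026,0,0.0009,-0.003,0],
    [0.026,0,0,-0.006,0],
    [0.026,0,0,-0.006,0],
    [0.026,0,0,-0.003,0],
    [0.026,0,0,-0.001,0],
    [0.026,0,0,0,0],
    [0.026,0,0,0,0],
  ],
)

```text
clock: 29.83
position: [0.6162, -0.195, 0.0176]
ee_rot: [-0.706, 0.031, 0.706, 0.031]
ft_force: [0.3, -0.0, 0.0]
grip_width: 0.345
```

```bash
python3 - <<'E'
from h import *
stat()
E
```

```text
t 29.83 tcp mag mm [43.6 -0.1 17.6] F mag [ 0.3 -0.   0. ] yawerr -0.0008 w 29.4
```

step_arm(
  increments=[
    [0.026,0,0,-0.0007,0],
    [0.026,0,0,-0.0006,0],
    [0.026,0,0,-0.0005,0],
    [0.026,0,0,-0.0004,0],
    [0.026,0,0,0,0],
    [0.026,0,0,0,0],
  ],
)

```text
clock: 30.33
position: [0.6161, -0.195, 0.0155]
ee_rot: [0.706, -0.031, -0.706, -0.031]
ft_force: [-0.1, 0.3, -0.6]
grip_width: 0.347
```

step_arm(
  increments=[
    [0.026,0,0,-0.0005,0],
    [0.026,0,0,-0.0003,0],
    [0.026,0,0,0,0],
    [0.026,0,0,0,0],
  ],
)

```text
clock: 30.67
position: [0.6163, -0.195, 0.015]
ee_rot: [0.707, -0.031, -0.706, -0.031]
ft_force: [-1.2, 0.3, 4.6]
grip_width: 0.342
```

step_arm(
  increments=[
    [0.026,0,0,0.0003,0],
    [0.03,0,0,0,0],
    [0.034,0,0,0,0],
    [0.04,0,0,0,0],
    [0.045,0,0,0,0],
    [0.05,0,0,0,0],
    [0.055,0,0,0.005,0],
    [0.055,0,0,0.02,0],
    [0.055,0,0,0.035,0],
    [0.055,0,0,0.035,0],
    [0.055,-0.01,0.002,0.02,0],
    [0.055,-0.02,0.005,0.005,0],
  ],
)

```text
clock: 31.67
position: [0.5892, -0.1882, 0.1398]
ee_rot: [0.709, -0.031, -0.704, -0.03]
ft_force: [0.6, -0.9, -1.0]
grip_width: 0.64
```

step_arm(
  increments=[
    [0.055,-0.02,0.005,0,0],
    [0.055,-0.02,0.005,0,0],
    [0.055,-0.02,0.005,0,0],
    [0.055,-0.01,0.001,0,0],
    [0.055,0,0,0,0],
    [0.055,0,0,0,0],
    [0.055,0,0,0,0],
    [0.055,0,0,0,0],
  ],
)

```text
clock: 32.33
position: [0.517, -0.172, 0.1349]
ee_rot: [0.707, -0.031, -0.706, -0.031]
ft_force: [0.8, 1.4, -0.2]
grip_width: 0.642
```

```bash
python3 - <<'E'
from h import *
stat(); p=camera("wrist"); P=tomag(cloud(p)); print(rel(-.0605,.0137,.043)); save(p,"w5.png")
m=(abs(P[...,0]-.055)<.04)&(abs(P[...,1])<.025)&(P[...,2]>.068)&(P[...,2]<.08)
n,l,s,c=cv2.connectedComponentsWithStats(m.astype(np.uint8))
for i in range(1,n):
    if s[i,4]>40: print(np.round(c[i]),s[i,4],rect(P,l==i,.06,.08))
E
```

```text
t 32.33 tcp mag mm [-57.2  14.2 134.9] F mag [ 0.6  1.5 -0.2] yawerr -0.0006 w 54.8
[ -3.2  -0.3 -91.8]
[342.  19.] 1385 (array([69.1, -0.8]), array([29.3, 16.1]), 89.9, 73.2, 1385)
[341.  63.] 1199 (array([43.6, -0.8]), array([29.3, 16. ]), 90.0, 73.3, 1199)
```

View pics/w5.png

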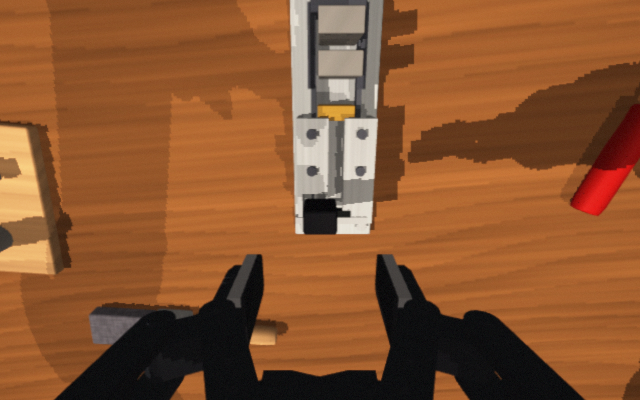

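step_arm(
  increments=[
    [0.055,-0.002,-0.0003,-0.01,0],
    [0.055,-0.001,0,-0.02,0],
    [0.055,0,0,-0.025,0],
    [0.055,0,0,-0.02,0],
    [0.055,0,0,-0.012,0],
    [0.05,0,0,-0.005,0],
    [0.05,0,0,0,0],
    [0.05,0,0,0,0],
    [0.05,0,0,0,0],
  ],
)

```text
clock: 33.13
position: [0.514, -0.1724, 0.0441]
ee_rot: [0.707, -0.031, -0.706, -0.031]
ft_force: [0.5, -0.3, -0.1]
grip_width: 0.588
```

```bash
python3 - <<'E'
from h import *
stat(); print(rel(-.0605,.0137,.043))
E
```

```text
t 33.13 tcp mag mm [-60.1  13.5  44.1] F mag [ 0.6 -0.3 -0.1] yawerr -0.0007 w 50.2
[-0.3  0.2 -1.1]
```

Grip, then pull back ~2.5 mm off the lip (staying short of the buffer at 66).

step_arm(
  increments=[
    [0.035,0,0,-0.001,0],
    [0.025,0,0,0,0],
    [0.01,0,0,0,0],
    [0.01,0,0,0,0],
    [0.01,0,0,0,0],
    [0.01,0,0,0,0],
    [0.01,0,0,0,0],
  ],
  force=60,
)

```text
clock: 33.72
position: [0.5136, -0.1724, 0.0427]
ee_rot: [0.707, -0.031, -0.706, -0.031]
ft_force: [-0.7, 0.4, 5.8]
grip_width: 0.271
```

step_arm(
  increments=[
    [0.01,-0.001,0.0001,0,0],
    [0.01,-0.001,0.0001,0,0],
    [0.01,-0.001,0.0001,0,0],
    [0.01,-0.001,0,0,0],
    [0.01,0,0,0,0],
    [0.01,0,0,0,0],
  ],
)

```text
clock: 34.22
position: [0.5114, -0.1722, 0.0428]
ee_rot: [0.708, -0.031, -0.705, -0.031]
ft_force: [8.4, -0.9, -1.7]
grip_width: 0.273
```

```bash
python3 - <<'E'
from h import *
stat(); foll()
E
```

```text
t 34.22 tcp mag mm [-62.8  13.5  42.8] F mag [ 8.4 -0.2 -1.7] yawerr -0.0006 w 23.3
wrist brass px 1016 x range [ 2.6 13.3]
```

step_arm(
  increments=[
    [0.01,-0.0006,-0.001,0,0],
    [0.01,-0.0002,-0.002,0,0],
    [0.01,-0.0002,-0.002,0,0],
    [0.01,-0.0002,-0.002,0,0],
    [0.01,-0.0002,-0.002,0,0],
    [0.01,-0.0002,-0.002,0,0],
    [0.01,-0.0001,-0.0015,0,0],
    [0.01,0,-0.001,0,0],
    [0.01,0,0,0,0],
    [0.01,0,0,0,0],
  ],
)

```text
clock: 35.1
position: [0.5099, -0.1849, 0.0428]
ee_rot: [0.708, -0.03, -0.705, -0.031]
ft_force: [9.4, 1.2, -0.7]
grip_width: 0.271
```

```bash
python3 - <<'E'
from h import *
stat(); foll()
E
```

```text
t 35.1 tcp mag mm [-63.2   0.7  42.8] F mag [ 9.3  2.  -0.7] yawerr -0.0 w 23.2
wrist brass px 989 x range [ 2.3 13. ]
```

step_arm(
  increments=[
    [0.01,0,-0.0006,0,0],
    [0.01,0,0,0,0],
    [0.01,0.001,-0.0001,0,0],
    [0.01,0.0015,-0.0001,0,0],
    [0.01,0.002,-0.0002,0,0],
    [0.01,0.002,-0.0002,0,0],
    [0.01,0.0015,-0.0001,0,0],
    [0.01,0.001,-0.0001,0,0],
    [0.01,0,0,0,0],
    [0.01,0,0,0,0],
  ],
)

```text
clock: 35.98
position: [0.519, -0.1858, 0.0428]
ee_rot: [0.708, -0.03, -0.705, -0.031]
ft_force: [9.3, 2.9, -0.8]
grip_width: 0.274
```

```bash
python3 - <<'E'
from h import *
stat(); foll()
E
```

```text
t 35.98 tcp mag mm [-54.    0.6  42.8] F mag [ 9.   3.7 -0.8] yawerr 0.0003 w 23.4
wrist brass px 1295 x range [11.  22.2]
```

step_arm(
  increments=[
    [0.01,0.001,0.0003,0,0],
    [0.01,0.002,-0.0002,0,0],
    [0.01,0.002,-0.0002,0,0],
    [0.01,0.002,-0.0002,0,0],
    [0.01,0.002,-0.0001,0,0],
    [0.01,0.002,-0.0002,0,0],
    [0.01,0.002,-0.0002,0,0],
    [0.01,0.002,-0.0002,0,0],
    [0.01,0.002,-0.0001,0,0],
    [0.01,0.001,-0.0001,0,0],
    [0.01,0,0,0,0],
    [0.01,0,0,0,0],
  ],
)

```text
clock: 37.03
position: [0.5367, -0.1873, 0.0428]
ee_rot: [0.708, -0.03, -0.705, -0.031]
ft_force: [7.9, 1.5, 0.3]
grip_width: 0.27
```

```bash
python3 - <<'E'
from h import *
stat(); foll()
E
```

```text
t 37.03 tcp mag mm [-36.3   0.6  42.8] F mag [7.8 2.2 0.3] yawerr 0.0001 w 23.1
wrist brass px 1085 x range [28.6 37.9]
```

step_arm(
  increments=[
    [0.01,0.001,-0.0001,0,0],
    [0.01,0.001,-0.0001,0,0],
    [0.01,0.001,-0.0001,0,0],
    [0.01,0.001,-0.0001,0,0],
    [0.01,0.001,0,0,0],
    [0.01,0.001,-0.0001,0,0],
    [0.01,0.001,-0.0001,0,0],
    [0.01,0.0005,-0.0001,0,0],
    [0.01,0,0,0,0],
    [0.01,0,0,0,0],
  ],
)

```text
clock: 37.92
position: [0.5438, -0.188, 0.0428]
ee_rot: [0.708, -0.03, -0.705, -0.031]
ft_force: [6.3, 2.4, 2.3]
grip_width: 0.27
```

```bash
cat >> h.py <<'E'
def stones(n="wrist"):
    p=camera(n); P=tomag(cloud(p))
    m=(abs(P[...,0]-.055)<.04)&(abs(P[...,1])<.025)&(P[...,2]>.066)&(P[...,2]<.08)
    k,l,s,c=cv2.connectedComponentsWithStats(m.astype(np.uint8))
    for i in range(1,k):
        if s[i,4]>20: print(n,np.round(c[i]),s[i,4],rect(P,l==i,.06,.08),"x",np.round(np.percentile(P[l==i][:,0],[2,98])*1000,1))
    return p
E
python3 - <<'E'
from h import *
stat(); foll(); stones()
E
```

```text
t 37.92 tcp mag mm [-29.1   0.6  42.8] F mag [6.  2.9 2.3] yawerr 0.0 w 23.1
wrist brass px 1086 x range [35.7 45.1]
wrist [321.  66.] 6377 (array([63.3, -0.4]), array([30.5, 32. ]), 89.9, 73.3, 6377) x [47.8 78.4]
```

step_arm(
  increments=[
    [0.01,0.0005,0,0,0],
    [0.01,0.0005,0,0,0],
    [0.01,0.0005,-0.0001,0,0],
    [0.01,0.0004,0,0,0],
    [0.01,0,0,0,0],
    [0.01,0,0,0,0],
  ],
)

```text
clock: 38.52
position: [0.5447, -0.1881, 0.0427]
ee_rot: [0.707, -0.03, -0.706, -0.031]
ft_force: [2.0, 3.1, 6.4]
grip_width: 0.265
```

step_arm(
  increments=[
    [0.01,0.0004,0,0,0],
    [0.01,0.0003,-0.0001,0,0],
    [0.01,0,0,0,0],
    [0.01,0,0,0,0],
  ],
)

```text
clock: 38.85
position: [0.5448, -0.1881, 0.0427]
ee_rot: [0.707, -0.03, -0.706, -0.031]
ft_force: [-2.5, 3.9, 8.9]
grip_width: 0.268
```

step_arm(
  increments=[
    [0.01,-0.0003,0.0005,0,0],
    [0.01,0,0,0,0],
    [0.02,0,0,0,0],
    [0.03,0,0,0,0],
    [0.04,0,0,0,0],
    [0.05,0,0,0,0],
    [0.05,0,0,0,0],
    [0.05,0,0,0.005,0],
    [0.05,0,0,0.02,0],
    [0.05,0,0,0.035,0],
    [0.05,0,0,0.035,0],
    [0.05,-0.02,0,0.025,0],
  ],
)

```text
clock: 39.85
position: [0.5268, -0.1878, 0.1652]
ee_rot: [0.708, -0.03, -0.705, -0.03]
ft_force: [-0.2, 0.2, 1.0]
grip_width: 0.585
```

step_arm(
  increments=[
    [0.05,-0.03,0,0.02,0],
    [0.05,-0.03,0,0,0],
    [0.05,-0.02,0,0,0],
    [0.05,0,0,0,0],
    [0.05,0,0,0,0],
    [0.05,0,0,0,0],
  ],
)

```text
clock: 40.35
position: [0.4448, -0.1885, 0.1823]
ee_rot: [0.707, -0.031, -0.706, -0.031]
ft_force: [-0.6, -0.5, 0.3]
grip_width: 0.584
```

```bash
python3 - <<'E'
from h import *
stat(); p,P=foll(); save(p,"w6.png")
m=(abs(P[...,1])<.03)&(P[...,0]>-.1)&(P[...,0]<.02); print("handle",rect(P,m,.094,.104))
stones(); stones("top")
p=camera("wrist"); P=cloud(p)
p2=camera("top"); Q=cloud(p2)
for n,c,lo,hi in(("stub",(.555,.132),.032,.043),("round",(.491,.146),.066,.077)):
    print(n,rect(Q,(abs(Q[...,0]-c[0])<.03)&(abs(Q[...,1]-c[1])<.03),lo,hi))
E
```

```text
t 40.35 tcp mag mm [-127.8   -8.4  182.3] F mag [-0.5 -0.5  0.3] yawerr -0.0007 w 49.9
wrist brass px 0 x range None
handle (array([-28.3,   0.5]), array([24.4, 18.2]), 89.9, 99.2, 926)
top [390. 171.] 148 (array([63.3, -0.9]), array([30.3, 31.8]), 88.4, 73.3, 148) x [48.  79.1]
stub (array([556.3, 132.6]), array([28.8, 16. ]), 84.8, 37.5, 69)
round (array([490.6, 144. ]), array([22.9, 23. ]), 89.2, 71.8, 79)
```

View pics/w6.png

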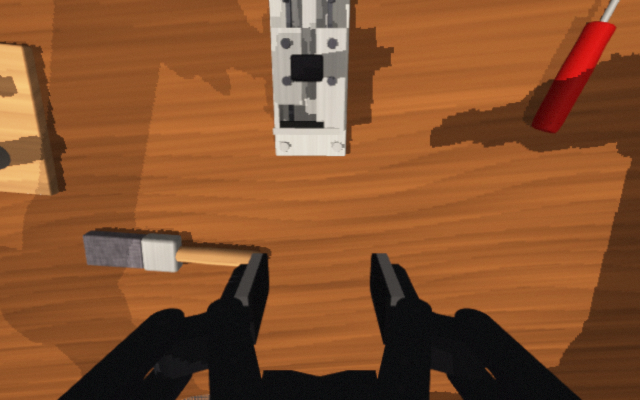

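The picture shows the handle free in the straight slot at (307, 67), with the gripper clear of everything. It reads 0.028, and the stone block measures 31.8 mm, flat-topped against the stop.

```bash
python3 -c "
from h import *
stat(); print(ticket.hand_in())"
```

```text
t 40.6 tcp mag mm [-127.9   -8.1  181.7] F mag [ 0.3 -0.8 -0.4] yawerr -0.0 w 50.2
the job is handed in; nothing more can be done
None
```

The job is done and handed in at 40.6 s: both full-length stones stand upright in the track, held tight against the end stop by the follower.

- **Latching:** I pulled the follower back until I felt the rubber stop at about 0.066, with at most 13.7 N in the readings. I then eased the handle sideways into the notch, where it stayed back by itself at about 0.060.
- **Stones:** Each stone was set down slowly. The highest downward force in the readings was about 9 N for the first and 5 N for the second.
- **Release:** I unhooked the handle and eased the follower forward, keeping hold of it until it carried both stones to the stop, then let go.

**Last checks:**
- The handle is at 0.028, the expected reading with two stones tight.
- The stones' tops form one block 31.8 mm long, reaching to about 79 mm along the track (end stop at 80 mm), at upright height.
- The stub and the round stone are within about 1.5 mm of where they started, and the gripper is clear of everything. I did not re-measure the tumbler, jar, brush, wrench or screwdriver.

**What disagreed or failed:**
- **Tool height:** The reported tool height reads about 30 mm lower than the real fingertips, according to both the scene and wrist cameras. My first grasp therefore closed on top of the handle at about 6 N and moved nothing. I corrected for it in every later move.
- **Follower check:** The last wrist picture did not show the brass follower or the stones. The final follower position comes from the handle, and the stones from the top camera only.

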